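# Light the model house and hold its roof open

## Robot

A 7-joint arm with a two-finger parallel gripper is mounted at the origin on the work surface. World frame = base frame: x ahead of the robot, y to its left, z up, the work surface at z = 0. Lengths are in m, angles in degrees, forces in N, time in s.
With the tool pointing down it reaches from about 0.425 to 0.875 m from the base axis. Payload 4.7 kg.
Tool frame: the origin (TCP) lies at the very end of the fingers, on their centre line; the grasp point (between the pads) lies 19 mm behind it; z points along the fingers, y is the line along which they close (so a half turn about z gives the same grasp; the last joint's range is limited). The gripper opens to 87 mm and grips with 3 to 60 N. Pads are 19 mm wide; open, the fingers measure 117 mm over their backs; the gripper's body (75 mm by 190 mm) begins 51 mm behind the grasp point.
Start: joints at [71.511, 18.392, -4.016, 83.108, 1.295, 78.541, -3.26], TCP at [0.215, -0.614, 0.223] pointing down, gripper open.
Joint ranges: [-163.93, 163.93], [-17.29, 119.83], [-79.2, 71.16], [3.27, 140.29], [-89.18, 269.18], [5.43, 117.66], [-154.24, 154.24]. Speed limits (degrees/s): [147.25, 147.25, 180, 180, 180, 180, 180].

## Interface

Orientations are given as [roll, pitch, yaw] about the fixed x, y, z axes, in that order (R = Rz(yaw) Ry(pitch) Rx(roll)).
In Python, from cell import get_obs, cams, ticket, finder gives the robot as it stands.
- The arm moves only by the shell command python3 -m creep 'ROWS' [FORCE]. ROWS is text: rows parted by semicolons, each of 5 numbers parted by spaces: the shift along the world's x, y, z in m, then the turn about the world's z in degrees, then the finger opening in m, from 0 to 0.087. A call has 1 to 8 rows; each row shifts and turns the commanded pose from where the row before left it; what a row does not reach is not made up. A row lasts 1/8 s, in which the tool goes at most 62.5 mm and 10.7 degrees, less where a joint would pass 70% of its speed; a pose out of reach is approached as far as the arm can. A call with a gripper value outside its range is refused whole. The fingers move at their own pace and stop on an object; FORCE is the grip in N (left out, the last holds). Time passes only in rows, so rows that do not move let the fingers close. It gives the time, the measured TCP pose, the force, the opening and the grip force at its end, in the units of the state.
- get_obs(): the state, without advancing time (a new reading comes with each control period).
- cams.read_camera(name): name is "scene" or "top" or "wrist"; returns the picture (420x560x3 uint8, red, green, blue); there is no depth.
- cams.calibration(name): a dict with "fx", "fy", "cx", "cy" (pixels), "extrinsics" (4x4, takes a point from world to camera coordinates). Camera axes: x right, y down, z forward; pixel columns grow to the right and rows downward; lengths in m; the calibration is good to about 2 mm. The wrist camera is an equidistant fisheye: a pixel r from the principal point sees the ray r / f radians off the axis. A picture is of the moment at which its call begins: read the wrist's pose just before it. calibration takes no time and is no camera call; for the wrist camera it gives the pose at the moment of the call.
- ticket.sign_off(): hands the job in; it is judged then, once.
Trained networks look in the newest picture that a camera, given by its name, has taken for a name from the list of things; names that differ only in an ending like _2 or _b are one class to them, and where a whole thing is asked for, a point or a joint stands for the part that bears it (a point fixed in the world has none). Each returns a list of dicts, best first, with "p" (0 to 1); they miss things now and then, are a little off and sometimes report something else, mostly with a low value. They report only what shows in the picture. A call takes as long as a camera call. They do not tell look-alikes from the thing itself.
- finder.masks_of(name, camera): "mask" (420x560 bool, what is visible of it) and "xy" ([column, row] in pixels, amid what is visible of it).
- finder.tip_of(name, camera): "xy" ([column, row] in pixels: a listed point, or the origin of a listed thing).
The state is a dict: "time_s": time; "qpos": joint angles; "joint_velocities": joint speeds; "effort": joint torques, N m; "tool_pos": TCP position; "tool_rot": TCP orientation; "force": force on the tool from outside, world axes, zero at the start; "wrist_torque": the same for the moment, N m; "grip_width": finger opening in m; "grasp_force": force on a finger pad.
Only numpy, scipy, OpenCV 4.12 (cv2) and the standard library are available. Lean on these libraries where they do the work, as an engineer would, in place of code of your own. Each camera call takes 0.05 s, during which the arm holds its last target. There are 200 camera calls.

## Task

We want to look at the lamps inside the cardboard model house at half brightness. First set the dimmer box's lever straight upright (half) and let go of it; then lift the house's hinged roof, which has a wooden handle, and hold it open at 50 degrees from closed. The roof falls shut by itself, so finish while still holding it there with the gripper; leave everything else on the table where it stands.

Things in the scene. Friction and masses are not known exactly. Their poses are not given: they have to be found in the camera images.
- house: Brown cardboard model house fixed to the table, an open-topped box 220 (x) x 260 (y) x 120 mm high, walls 6 mm, windows drawn on. Origin: centre of its underside. Its -x wall faces the robot (yawed up to 0.3 rad) and carries the roof's hinge along its top edge. It stands on the left or the right of the table, the dimmer on the other side.
- roof (a joint): Opening angle of the roof, rad: 0 lies flat (closed); grows as the far (+x) side goes up and swings back towards the robot; 50 degrees = 0.873; hard stop at 1.4. Free hinge about the house's y axis, no spring, almost no friction: from any angle it falls shut when let go.
- roof_hinge (a point): Middle of the roof's hinge line, along the house's y: 110 mm from the house's centre towards its -x, 120.5 mm above the table. The roof is a flat cardboard panel 300 mm along the hinge, 6 mm thick, 0.24 to 0.39 kg with its handle; it reaches 245 mm beyond the hinge, so its far edge stands out 25 mm past the far wall as an eave.
- roof_handle (a point): Middle of the roof's handle, a round wooden dowel 12 mm thick, parallel to the hinge, 108 mm free between two plywood cheeks (24 x 12 mm, 58 mm tall). Its axis is 200 mm from the hinge along the panel, 44 mm above its underside, 38 above its top; closed, 164.5 mm above the table. Moves with the roof. It can turn between pinching fingers: the tool may tilt less than the roof.
- dimmer: Dimmer box: grey steel box 130 (x) x 80 (y) x 50 mm high, fixed to the table. Origin: centre of its underside. Its lever stands up from a slot along the box's x in its top, with five white ticks beside it.
- lever (a joint): Lever angle in rad: 0 leans 0.7 rad (40 degrees) from upright towards the box's -x, 0.7 stands straight upright (half brightness), 1.4 leans 0.7 rad towards the box's +x. It turns about the box's y; a friction hinge (about 0.12 N m, 1.5 N at the grip) keeps it where it is left. It starts between 0 and 0.4.
- lever_pivot (a point): The lever's hinge: on the box's vertical axis, 45 mm above the table.
- lever_grip (a point): Centre of the lever's black grip, a cylinder 18 mm thick and 30 mm long that lies across the lever (along the box's y), 85 mm from the pivot; the stem below is an 8 mm round steel rod. Moves with the lever.
- paint_strip: Bystander: six small paint pots in a row on one strip, 190 mm long, 36 mm high, near the house's far wall. Origin under its middle.
- tree: Bystander: green model tree, 52 mm wide, 100 mm high, on the robot's side of the house. Origin under its middle.
- brush: Bystander: paintbrush lying on the robot's side of the dimmer box. Origin at its underside.
- glue_bottle: Bystander: white glue bottle with an orange cap, 48 mm wide, 110 mm high, beyond the dimmer box. Origin under its middle.
- sign: Bystander: small white model street sign on a card foot 60 mm square, 75 mm high, beyond the dimmer box. Origin under its foot.
- water_cup: Bystander: grey cup, 68 mm wide, 80 mm high, on the right side of the table. Origin under its middle.
- glue_gun: Bystander: black glue gun lying flat on the left side of the table, 235 mm long, 30 mm high. Origin at the underside of its barrel.
- tape_roll: Bystander: roll of tape lying flat on the right side of the table, 90 mm wide, 24 mm high. Origin under its middle.
There are look-alikes about, which are no part of the job. Several things have the shape of the dimmer; the one meant has the colours described above.

How it is judged (in metres and radians):
On the way, in this order (a step that is already met when the one before it is completed fails the run):
1. the dimmer lever stands upright and is let go (value of joint lever between 0.575 and 0.825 rad and contact force between the fingers and lever below 0.1 N), for 0.3 s.
2. the roof is held open at 50 degrees by the fingers (value of joint roof between 0.768 and 0.977 rad and contact force between the fingers and roof above 0.3 N), for 0.5 s.
At the end, for the whole second after the job is handed in: Through the last second the gripper's fingers, and nothing else, hold the roof at 50 degrees from closed, within 6 degrees; the lever is upright within 7 degrees; every bystander is within 30 mm of its start, and those that stand are upright (all of step 2 and value of joint lever between 0.575 and 0.825 rad and distance of each of tree, glue_bottle, sign, water_cup, paint_strip, brush, glue_gun, tape_roll from where it was at the start of the episode below 0.03 m and angle between each of tree, glue_bottle, sign, water_cup's own z axis and vertical below 0.6 rad and contact force between roof and tree below 0.1 N and contact force between roof and glue_bottle below 0.1 N and contact force between roof and sign below 0.1 N and contact force between roof and water_cup below 0.1 N and contact force between roof and paint_strip below 0.1 N and contact force between roof and brush below 0.1 N and contact force between roof and glue_gun below 0.1 N and contact force between roof and tape_roll below 0.1 N); the arm keeps its last pose, push and grip.
It fails at once if a bystander is shifted by more than 30 mm (distance of any of tree, glue_bottle, sign, water_cup, paint_strip, brush, glue_gun, tape_roll from where it was at the start of the episode above 0.03 m).
It fails at once if a standing bystander is knocked over (angle between any of tree, glue_bottle, sign, water_cup's own z axis and vertical above 0.6 rad).
It also fails if it takes over 56 s, if anything falls off the work surface, if the arm or the gripper's body presses on something with over 40 N, if the wrist force passes 120 N, or if a joint passes its speed limit or range.

## Working session

There is one attempt and no reset: what is moved stays moved. The work goes in short steps, Python scripts to look and compute and a shell command to move; the robot and the scene stay as the last step left them, time stands still between calls to the robot, and variables do not carry over. Pictures are saved under pics/ and viewed, at most 10 in all, crops included, and the job is handed in when it is done.

```bash
ls; mkdir -p pics
cat > h.py <<'E'
import numpy as np, cv2
from cell import get_obs, cams, ticket, finder
def ray(name,xy,c=None):
    c=c or cams.calibration(name); E=np.array(c["extrinsics"]); R,t=E[:3,:3],E[:3,3]
    d=np.array([(xy[0]-c["cx"])/c["fx"],(xy[1]-c["cy"])/c["fy"],1.])
    if name=="wrist":
        r=np.hypot(d[0],d[1]); d=np.array([d[0]/r*np.sin(r),d[1]/r*np.sin(r),np.cos(r)])
    return -R.T@t, R.T@d
def onz(name,xy,z,c=None):
    o,d=ray(name,xy,c); return o+d*(z-o[2])/d[2]
def proj(name,p):
    c=cams.calibration(name); q=np.array(c["extrinsics"])@np.r_[p,1]
    return np.array([c["fx"]*q[0]/q[2]+c["cx"],c["fy"]*q[1]/q[2]+c["cy"]])
def save(n,im): cv2.imwrite(f"pics/{n}.png",im[:,:,::-1])
E
python3 - <<'E'
from h import *
np.set_printoptions(precision=3,suppress=True)
for cam in("top","scene"):
    save(cam,cams.read_camera(cam))
    c=cams.calibration(cam);print(cam,c["fx"],ray(cam,(c["cx"],c["cy"]),c))
    for n in["house","roof_hinge","roof_handle","dimmer","lever_pivot","lever_grip","tree","glue_bottle","sign"]:
        z={"roof_hinge":.1205,"roof_handle":.1645,"lever_pivot":.045,"lever_grip":.115}.get(n,0)
        print(n,[(round(d["p"],2),np.round(d["xy"]),onz(cam,d["xy"],z)) for d in finder.tip_of(n,cam)])
o=get_obs();print(o["time_s"],o["tool_pos"],o["tool_rot"])
E
```

```text
pics
top 436.4395886600143 (array([0.337, 0.005, 1.631]), array([ 0.14 ,  0.024, -0.99 ]))
house [(0.65, array([340., 220.]), array([ 0.545, -0.176,  0.   ]))]
roof_hinge [(0.78, array([339., 249.]), array([ 0.43 , -0.159,  0.121])), (0.57, array([230., 231.]), array([0.483, 0.218, 0.121]))]
roof_handle [(0.58, array([350., 195.]), array([ 0.61 , -0.191,  0.165]))]
dimmer [(0.86, array([275., 163.]), array([0.76 , 0.072, 0.   ])), (0.7, array([229., 231.]), array([0.495, 0.238, 0.   ]))]
lever_pivot [(0.62, array([274., 160.]), array([0.76 , 0.075, 0.045])), (0.57, array([224., 241.]), array([0.452, 0.249, 0.045])), (0.54, array([232., 229.]), array([0.499, 0.224, 0.045])), (0.33, array([148., 233.]), array([0.475, 0.531, 0.045]))]
lever_grip [(0.45, array([224., 239.]), array([0.455, 0.24 , 0.115])), (0.41, array([273., 173.]), array([0.695, 0.075, 0.115]))]
tree [(0.7, array([341., 249.]), array([ 0.437, -0.18 ,  0.   ])), (0.55, array([230., 229.]), array([0.502, 0.237, 0.   ])), (0.51, array([333., 268.]), array([ 0.368, -0.153,  0.   ]))]
glue_bottle [(0.7, array([249., 198.]), 
[... 465 characters left out ...]
, array([286., 158.]), array([ 0.438, -0.136,  0.164]))]
dimmer [(0.77, array([327., 296.]), array([0.49 , 0.237, 0.   ])), (0.76, array([216., 286.]), array([0.756, 0.08 , 0.   ]))]
lever_pivot [(0.6, array([324., 294.]), array([0.507, 0.242, 0.045])), (0.49, array([210., 281.]), array([0.769, 0.079, 0.045]))]
lever_grip [(0.46, array([348., 277.]), array([0.451, 0.249, 0.115])), (0.41, array([228., 263.]), array([0.711, 0.084, 0.115]))]
tree [(0.66, array([302., 187.]), array([ 0.377, -0.13 ,  0.   ]))]
glue_bottle [(0.66, array([275., 297.]), array([0.62 , 0.177, 0.   ]))]
sign [(0.68, array([284., 329.]), array([0.637, 0.267, 0.   ]))]
1.0 [ 0.215 -0.614  0.223] [179.995   0.003  19.297]
```

View pics/top.png

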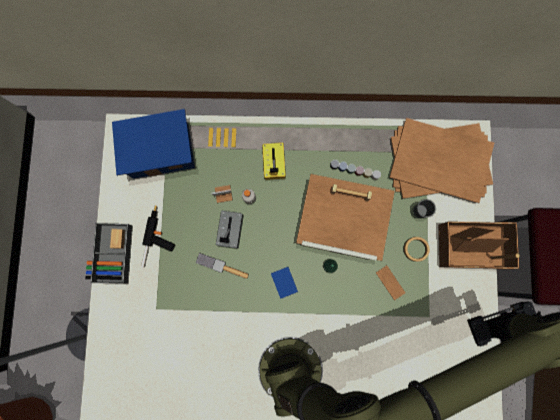

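View pics/scene.png

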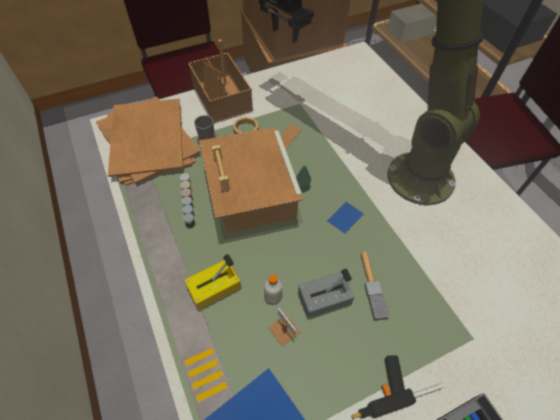

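Top view: the grey box is at (229,231), and its look-alike, a yellow box, is at (275,163). The only roof with a handle is at (350,195). The description says grey, so I choose (229,231) and check it in a crop.

Run:
```python
from h import *
np.set_printoptions(precision=3,suppress=True)
t=cams.read_camera("top"); s=None
def big(im,x,y,w,h,k): return cv2.resize(im[y:y+h,x:x+w],None,fx=k,fy=k,interpolation=cv2.INTER_CUBIC)
for n,z in(("dimmer",.05),("house",.12),("roof",.1265),("roof_handle",.13)):
  for d in finder.masks_of(n,"top"):
    m=d["mask"].astype(np.uint8); cn=max(cv2.findContours(m,0,2)[0],key=cv2.contourArea)
    P=np.array([onz("top",p[0],z)[:2] for p in cn],np.float32)
    r=cv2.minAreaRect(P); print(n,round(d["p"],2),d["xy"],np.array(r[0]),np.array(r[1]),r[2])
s=cams.read_camera("scene")
A=big(t,200,195,64,64,6);B=big(s,290,255,64,64,6)
save("crop1",np.hstack([A,B]))
A=big(t,290,165,120,110,5);save("crop2",A)
```

```text
dimmer 0.97 [228.3, 228.3] [0.496 0.232] [0.088 0.138] 83.61009979248047
dimmer 0.97 [276.2, 159.1] [0.756 0.078] [0.136 0.076] 3.5127017498016357
dimmer 0.36 [225.0, 240.4] [0.47  0.249] [0.03  0.048] 87.6146011352539
roof 0.95 [344.8, 217.3] [ 0.541 -0.181] [0.301 0.251] 79.42337036132812
roof 0.16 [225.0, 241.2] [0.453 0.239] [0.017 0.024] 1.3231785297393799
roof_handle 0.89 [346.2, 218.2] [ 0.54  -0.181] [0.3   0.254] 79.44832611083984
roof_handle 0.35 [224.4, 240.1] [0.464 0.238] [0.042 0.028] 2.394177198410034
```

View pics/crop1.png

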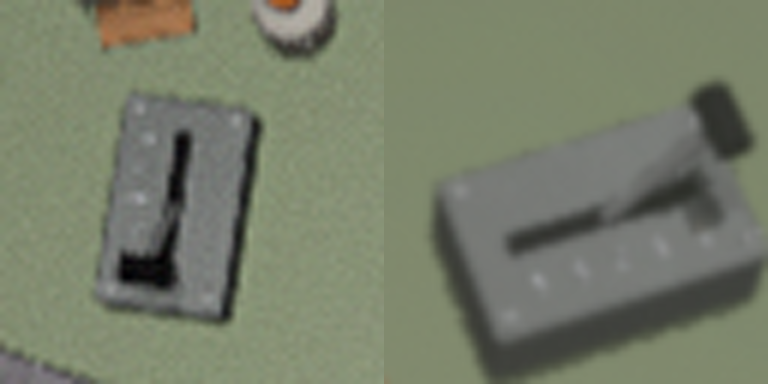

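View pics/crop2.png

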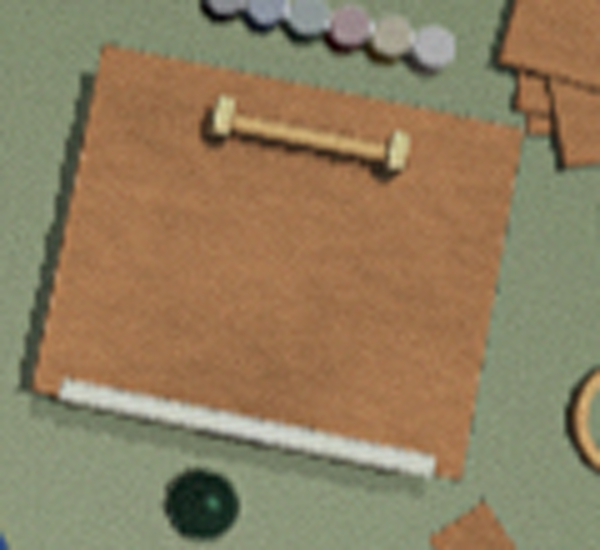

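The crops show a grey box with white ticks. Its black grip leans to the near (-x) end at top px (224,240), so this is the right one. The roof handle's cheeks are at top px (334.6,188.4) and (369.6,195), and the white hinge strip runs along the near edge. I'll travel high around the house and measure again.

```bash
python3 -m creep '0.03 0.045 0.02 9 0.087; 0.034 0.045 0.016 9 0.087; 0.034 0.045 0.016 9 0.087; 0.034 0.045 0.016 9 0.087; 0.034 0.045 0.016 9 0.087; 0.034 0.045 0.016 9 0.087; 0.034 0.045 0 9 0.087; 0.01 0.06 0 1 0.087' 20
python3 - <<'E'
from h import *
np.set_printoptions(precision=3,suppress=True)
a,b=onz("top",(334.6,188.4),.1845),onz("top",(369.6,195),.1845);print("cheeks",a,b,(a+b)/2,np.degrees(np.arctan2((a-b)[1],(a-b)[0]))-90,np.linalg.norm(a-b))
f=lambda x,y:(290+x/5-.4,165+y/5-.4)
for x,y in((105,45),(523,127),(463,478),(37,388)): print("roof corner",onz("top",f(x,y),.1265))
g=lambda x,y:(200+x/6-.4,195+y/6-.4)
for x,y in((130,93),(258,120),(225,318),(97,303)): print("box corner",onz("top",g(x,y),.05))
print("grip",onz("top",g(148,268),.118),onz("scene",(290+722/6,255+122/6),.118))
for x,y in((432,190),(690,100),(762,235),(495,340)):print("box sc",onz("scene",(290+x/6,255+y/6),.05))
E
```

```text
time_s: 2.3
tool_pos: [0.4603, -0.237, 0.3226]
tool_rot: [179.9, -0.0, 83.4]
force: [0.1, -0.2, -0.3]
grip_width: 0.0872
grasp_force: 0.0
cheeks [ 0.629 -0.137  0.185] [ 0.609 -0.255  0.185] [ 0.619 -0.196  0.185] -9.741674454036158 0.11898239172166042
roof corner [ 0.692 -0.058  0.127]
roof corner [ 0.639 -0.351  0.127]
roof corner [ 0.395 -0.307  0.127]
roof corner [ 0.449 -0.015  0.127]
box corner [0.566 0.264 0.05 ]
box corner [0.552 0.185 0.05 ]
box corner [0.43 0.2  0.05]
box corner [0.438 0.278 0.05 ]
grip [0.454 0.238 0.118] [0.306 0.314 0.118]
box sc [0.406 0.268 0.05 ]
box sc [0.276 0.28  0.05 ]
box sc [0.286 0.348 0.05 ]
box sc [0.419 0.338 0.05 ]
```

```bash
python3 -m creep '0 0.06 0 0 0.087; 0 0.06 0 0 0.087; 0 0.06 0 0 0.087; 0 0.06 0 0 0.087; 0 0.06 0 0 0.087; 0 0.06 -0.01 0 0.087; -0.003 0.06 -0.015 0 0.087; -0.003 0.055 -0.02 0 0.087' 20
python3 - <<'E'
from h import *
np.set_printoptions(precision=3,suppress=True)
c=cams.calibration("wrist"); im=cams.read_camera("wrist"); save("w1",im)
for n,z in(("lever_grip",.118),("lever_pivot",.045)):
  print(n,[(round(d["p"],2),d["xy"],onz("wrist",d["xy"],z,c)) for d in finder.tip_of(n,"wrist")])
print(get_obs()["tool_pos"])
E
```

```text
time_s: 3.3
tool_pos: [0.4528, 0.2386, 0.278]
tool_rot: [179.8, -0.0, 83.3]
force: [0.6, -0.2, -0.2]
grip_width: 0.087
grasp_force: 0.0
lever_grip [(0.68, [280.9, 188.9], array([0.451, 0.24 , 0.118]))]
lever_pivot [(0.92, [319.4, 172.5], array([0.499, 0.237, 0.045]))]
[0.451 0.24  0.277]
```

View pics/w1.png

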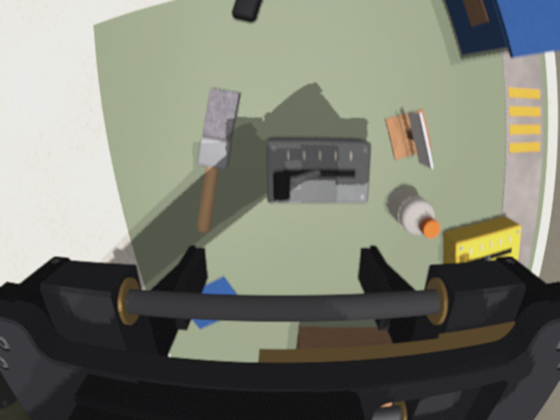

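The wrist view confirms the grip at px (281,189), which is world (0.451, 0.240), right under the tool. I'll descend and pinch.

```bash
python3 -m creep '0.001 0 -0.06 0 0.087; 0 0 -0.06 0 0.087; 0 0 -0.04 0 0.087; 0 0 -0.02 0 0.087; 0 0 0 0 0.01; 0 0 0 0 0.01; 0 0 0 0 0.01; 0 0 0 0 0.01' 20
```

```text
time_s: 4.45
tool_pos: [0.4545, 0.2367, 0.0986]
tool_rot: [179.9, -0.0, 83.3]
force: [0.4, 0.2, -0.1]
grip_width: 0.055
grasp_force: 0.0
```

```bash
python3 -m creep '0 0 0 0 0.01; 0 0 0 0 0.01; 0 0 0 0 0.01; 0 0 0 0 0.01; 0 0 0 0 0.01; 0 0 0 0 0.01' 20
```

```text
time_s: 5.2
tool_pos: [0.4541, 0.2365, 0.098]
tool_rot: [180.0, 0.0, 83.3]
force: [-0.3, -1.3, 6.2]
grip_width: 0.0227
grasp_force: 18.5
```

```bash
python3 -m creep '0.011 -0.001 0.005 0 0.01; 0.011 -0.001 0.004 0 0.01; 0.011 -0.001 0.002 0 0.01; 0.011 -0.001 0.001 0 0.01; 0 0 0 0 0.01; 0 0 0 0 0.01' 20
```

```text
time_s: 5.95
tool_pos: [0.4972, 0.2319, 0.109]
tool_rot: [-179.9, 0.1, 83.3]
force: [-0.9, -1.9, 0.6]
grip_width: 0.0167
grasp_force: 20.0
```

Run:
```python
from h import *
np.set_printoptions(precision=3,suppress=True)
for cam in("scene","top"):
  im=cams.read_camera(cam)
  if cam=="scene": save("s2",cv2.resize(im[225:325,270:400],None,fx=5,fy=5,interpolation=2))
  print(cam,[(round(d["p"],2),d["xy"],onz(cam,d["xy"],.13)) for d in finder.tip_of("lever_grip",cam)])
```

```text
scene [(0.63, [225.7, 262.5], array([0.717, 0.089, 0.13 ])), (0.52, [325.4, 290.5], array([0.525, 0.262, 0.13 ])), (0.42, [328.6, 274.7], array([0.497, 0.229, 0.13 ])), (0.29, [285.2, 160.2], array([ 0.43 , -0.158,  0.13 ]))]
top [(0.62, [338.2, 221.4], array([ 0.524, -0.156,  0.13 ])), (0.46, [272.4, 172.2], array([0.694, 0.076, 0.13 ]))]
```

The grip width is now about the 18 mm cylinder, with the tool at the pivot's x. Release, rise and look.

```bash
python3 -m creep '0 0 0 0 0.087; 0 0 0 0 0.087; 0 0 0 0 0.087; 0 0 0 0 0.087; 0 0 0 0 0.087; 0 0 0.03 0 0.087; 0 0 0.06 0 0.087; 0 0 0.06 0 0.087'
python3 - <<'E'
from h import *
np.set_printoptions(precision=3,suppress=True)
c=cams.calibration("wrist"); im=cams.read_camera("wrist")
w=cv2.resize(im[110:230,230:400],None,fx=2.3,fy=2.3)
for n,z in(("lever_grip",.130),("lever_pivot",.045)):
  print(n,[(round(d["p"],2),d["xy"],onz("wrist",d["xy"],z,c)) for d in finder.tip_of(n,"wrist")])
s=cams.read_camera("scene")
print([(round(d["p"],2),d["xy"],onz("scene",d["xy"],.13)) for d in finder.tip_of("lever_grip","scene")])
b=cv2.resize(s[250:320,290:390],(390,276)); save("w2",np.hstack([w[:276,:390],b]))
print(get_obs()["tool_pos"])
E
```

```text
time_s: 7.15
tool_pos: [0.4974, 0.2324, 0.2611]
tool_rot: [-180.0, 0.0, 83.3]
force: [0.8, 0.1, 0.3]
grip_width: 0.0849
grasp_force: 0.0
lever_grip [(0.83, [281.7, 194.1], array([0.496, 0.236, 0.13 ]))]
lever_pivot [(0.97, [282.5, 175.7], array([0.497, 0.235, 0.045]))]
[(0.58, [227.5, 263.4], array([0.714, 0.093, 0.13 ]))]
[0.498 0.232 0.259]
```

View pics/w2.png

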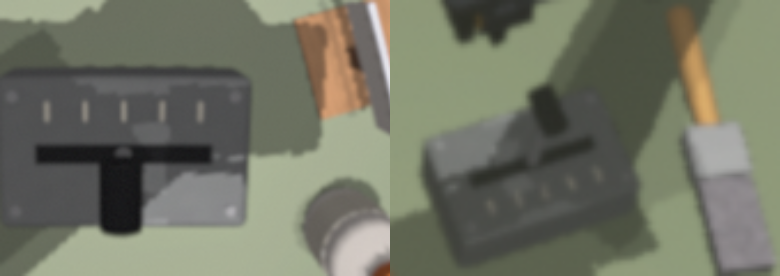

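The wrist crop shows the lever upright at the middle tick: grip at (0.496, 0.236), pivot at (0.497, 0.235). Next the roof handle, expected at (0.619, -0.196, 0.1645).

```bash
python3 -m creep '0.015 -0.053 0.02 0 0.087; 0.015 -0.053 0 -1 0.087; 0.015 -0.053 0 -1 0.087; 0.015 -0.053 0 -1 0.087; 0.015 -0.053 0 0 0.087; 0.015 -0.053 0 0 0.087; 0.015 -0.053 0 0 0.087; 0.015 -0.053 0 0 0.087'
python3 - <<'E'
from h import *
np.set_printoptions(precision=3,suppress=True)
c=cams.calibration("wrist"); im=cams.read_camera("wrist"); save("w3",im)
for n,z in(("roof_handle",.1645),("roof_hinge",.1205)):
  print(n,[(round(d["p"],2),d["xy"],onz("wrist",d["xy"],z,c)) for d in finder.tip_of(n,"wrist")])
print(get_obs()["tool_pos"],get_obs()["tool_rot"])
E
```

```text
time_s: 8.4
tool_pos: [0.6172, -0.1932, 0.2771]
tool_rot: [-179.8, -0.0, 80.3]
force: [0.1, -0.6, -0.2]
grip_width: 0.0871
grasp_force: 0.0
roof_handle [(0.87, [289.0, 200.6], array([ 0.622, -0.192,  0.164]))]
roof_hinge [(0.57, [108.9, 189.6], array([ 0.424, -0.157,  0.12 ]))]
[ 0.617 -0.196  0.276] [-179.707   -0.028   79.918]
```

View pics/w3.png

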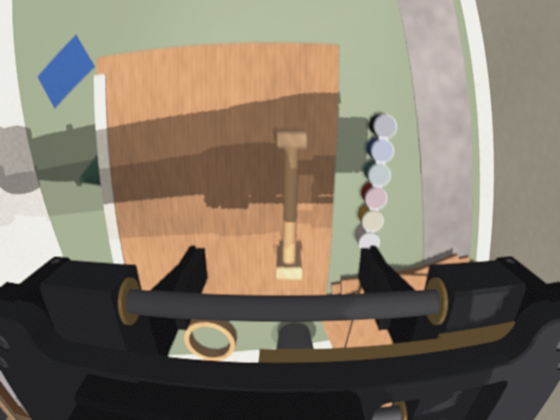

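The dowel is between the open fingers (px 289,200, centre at 0.622, -0.192), 201 mm from the measured hinge, as it should be. Descend and pinch.

```bash
python3 -m creep '0.002 0.002 -0.05 0 0.087; 0.002 0 -0.05 0 0.087; 0 0 -0.03 0 0.05; 0 0 0 0 0.004; 0 0 0 0 0.004; 0 0 0 0 0.004; 0 0 0 0 0.004; 0 0 0 0 0.004' 20; python3 -m creep '0 0 0 0 0.004; 0 0 0 0 0.004; 0 0 0 0 0.004; 0 0 0 0 0.004; 0 0 0 0 0.004' 20
```

```text
time_s: 9.55
tool_pos: [0.6221, -0.1896, 0.1503]
tool_rot: [179.9, 0.0, 80.3]
force: [-0.3, -0.8, -0.3]
grip_width: 0.035
grasp_force: 0.0
time_s: 10.18
tool_pos: [0.6232, -0.1898, 0.1501]
tool_rot: [179.8, -0.0, 80.3]
force: [4.4, -1.4, -0.3]
grip_width: 0.0117
grasp_force: 20.0
```

```bash
python3 -m creep '-0.006 0.001 0.0215 0 0.004; -0.008 0.0015 0.0205 0 0.004; -0.0105 0.002 0.0195 0 0.004; -0.0125 0.002 0.0185 0 0.004; 0 0 0 0 0.004; 0 0 0 0 0.004' 20
```

```text
time_s: 10.92
tool_pos: [0.5877, -0.1832, 0.2309]
tool_rot: [179.6, -0.0, 80.3]
force: [8.3, -0.9, 4.2]
grip_width: 0.0112
grasp_force: 20.0
```

```bash
python3 -m creep '-0.0125 0.0025 0.0175 0 0.004; -0.015 0.003 0.0155 0 0.004; -0.017 0.003 0.0135 0 0.004; -0.0185 0.0035 0.0115 0 0.004; 0 0 0 0 0.004; 0 0 0 0 0.004' 20
python3 - <<'E'
from h import *
np.set_printoptions(precision=3,suppress=True)
print(get_obs()["tool_pos"])
H=np.array([.4235,-.158,.1205]);u=np.array([.985,-.174,0])
s=cams.read_camera("scene"); save("s4",cv2.resize(s[60:270,150:370],None,fx=2.7,fy=2.7))
for cam in("scene","top"):
  if cam=="top": cams.read_camera(cam)
  for n in("roof_handle",):
    for d in finder.tip_of(n,cam)[:2]: print(cam,d["p"],d["xy"])
  for th in(40,45,50,55,60):
    a=np.radians(th+12.4); print(th,proj(cam,H+.2048*(np.cos(a)*u+[0,0,np.sin(a)])),"edge corners",*[proj(cam,H+.245*(np.cos(np.radians(th))*u+[0,0,np.sin(np.radians(th))])+k*np.array([.174,.985,0])) for k in(-.15,.15)])
E
```

```text
time_s: 11.68
tool_pos: [0.5238, -0.1713, 0.2887]
tool_rot: [179.7, 0.0, 80.3]
force: [4.7, -1.1, 6.7]
grip_width: 0.0112
grasp_force: 20.0
[ 0.524 -0.171  0.289]
scene 0.74 [252.6, 123.6]
40 [243.687 129.809] edge corners [210.859  98.761] [231.967 178.051]
45 [248.853 125.973] edge corners [215.211  93.456] [237.279 172.738]
50 [254.411 122.41 ] edge corners [220.164  88.359] [243.286 167.561]
55 [260.303 119.163] edge corners [225.677  83.532] [249.934 162.584]
60 [266.467 116.272] edge corners [231.701  79.037] [257.16  157.874]
top 0.71 [350.9, 215.2]
top 0.18 [229.8, 229.8]
40 [351.216 208.496] edge corners [401.905 198.531] [307.649 180.327]
45 [350.839 212.587] edge corners [402.442 202.169] [306.968 183.692]
50 [350.347 217.076] edge corners [402.813 206.389] [306.172 187.642]
55 [349.744 221.925] edge corners [403.008 211.168] [305.265 192.157]
60 [349.034 227.091] edge corners [403.019 216.475] [304.254 197.208]
```

View pics/s4.png

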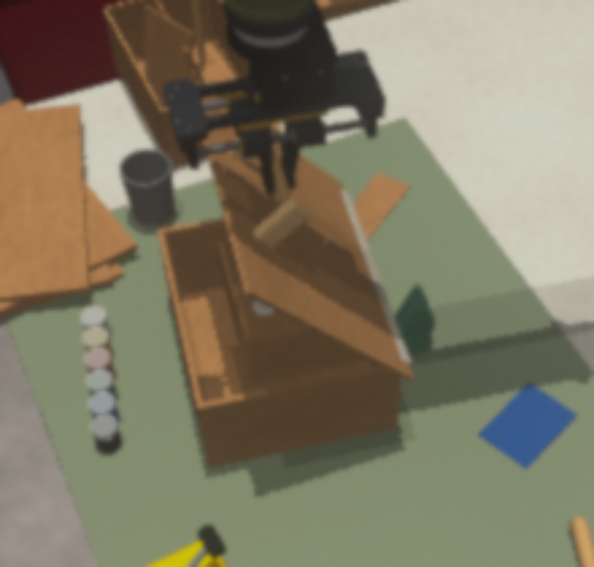

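The roof is held open by the dowel and the bystanders are undisturbed. All three estimates (scene 48.4°, top 48°, tool pose 48.6°) sit slightly under 50°. I'll nudge it and hold.

```bash
python3 -m creep '-0.004 0.001 0.002 0 0.004; 0 0 0 0 0.004; 0 0 0 0 0.004; 0 0 0 0 0.004; 0 0 0 0 0.004; 0 0 0 0 0.004; 0 0 0 0 0.004; 0 0 0 0 0.004' 20
python3 - <<'E'
from h import *
for cam in("scene","top"):
  cams.read_camera(cam); print(cam,finder.tip_of("roof_handle",cam)[:1], [d["xy"] for d in finder.tip_of("tree",cam)[:1]])
o=get_obs();print(o["tool_pos"],o["force"],o["grasp_force"])
E
```

```text
time_s: 12.88
tool_pos: [0.5203, -0.1706, 0.2906]
tool_rot: [179.7, 0.0, 80.3]
force: [6.1, -1.1, 7.8]
grip_width: 0.0111
grasp_force: 20.0
scene [{'xy': [252.6, 123.5], 'p': 0.92}] [[303.2, 185.2]]
top [{'xy': [351.2, 215.5], 'p': 0.83}] []
[ 0.5203163  -0.17060864  0.29061962] [ 4.97278984 -1.71233067  7.96923443] 20.017476081848145
```

```bash
python3 -c "
from cell import ticket
print(ticket.sign_off())"
```

```text
the job is handed in; nothing more can be done
None
```

The job is handed in: the lever was set upright and released, and the gripper is holding the roof open at an estimated 48–50° from closed; no bystander looked disturbed in the last view of the house side, and sign-off returned no verdict.

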